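Hold a flask on the touch mixer

ROBOT

A 6-joint arm with a two-finger parallel gripper is mounted at the origin on the work surface. World frame = base frame: x ahead of the robot, y to its left, z up, the work surface at z = 0. Lengths are in m, angles in rad, forces in N, time in s.
With the tool pointing down it reaches from about 0.35 to 0.775 m from the base axis. Payload 7.3 kg.
Tool frame: the origin (TCP) lies on the centre line of the jaws, within the pads' length; the fingertips stand ahead of it and the grasp point (between the pads) lies 11 mm behind it (robot.nose_length is the z of the fingertips in the tool frame, in m); z points along the fingers, y is the line along which they close (so a half turn about z gives the same grasp; the last joint's range is limited). The gripper opens to 92 mm and grips with 3 to 60 N. Pads are 19 mm wide; open, the fingers measure 130 mm over their backs; the gripper's body (75 mm by 190 mm) begins 47 mm behind the grasp point.
Start: joints at [1.031, 0.342, 1.524, -0, 1.275, -0.146], TCP at [0.201, 0.485, 0.198] pointing down, gripper open.
Joint ranges: [-2.53, 2.53], [-0.77, 2.02], [0.04, 2.7], [-1, 4.14], [0.28, 2.66], [-3.11, 3.11]. Speed limits (rad/s): [2.57, 2.57, 3.14, 3.14, 3.14, 3.14].

INTERFACE

Orientations are given as [roll, pitch, yaw] about the fixed x, y, z axes, in that order (R = Rz(yaw) Ry(pitch) Rx(roll)).
In Python, from cell import robot, cams gives the robot as it stands. The module is installed in compiled form; this text tells all that it offers.
- The arm moves only by the tool carry_out, never from a script. Its argument "deltas" is a list of rows, each a list of 7 numbers: the shift along the tool's x, y, z in cm, then the turn, a rotation vector about the tool's x, y, z in rad, then the opening, from 0 (shut) to 1 (fully open). A call has exactly 8 rows; each row shifts and turns the commanded pose from where the row before left it, along the tool's axes as they then stand; what a row does not reach is not made up. A row lasts 1/12 s, in which the tool goes at most 41.7 mm and 7.16 degrees, less where a joint would pass 70% of its speed; a pose out of reach is approached as far as the arm can. A call is refused whole if a number of a shift passes 4.17 or a number of a turn 0.125, either way. A call with a gripper value outside its range is refused whole. The fingers move at their own pace and stop on an object; "force" is the grip in N (left out, the last holds). Time passes only in rows, so rows that do not move let the fingers close, or fill a call up. It gives the time, the measured TCP pose, the force, the opening and the grip force at its end, in the units of the state.
- robot.observe(): the state, without advancing time (a new reading comes with each control period).
- cams.read_camera(name): name is "side" or "top" or "wrist"; returns a dict with "image" (420x560x3 uint8, blue, green, red), "depth" (420x560 float32, m along the optical axis (not along the pixel's ray), 0 where there is no reading), "fx", "fy", "cx", "cy" (pixels), "world_to_cam" (4x4, takes a point from world to camera coordinates). Camera axes: x right, y up, looking along -z (the intrinsics and any distortion apply to the point x, -y, -z); pixel columns grow to the right and rows downward; lengths in m; the calibration is good to about 2 mm. A picture is of the moment at which its call begins.
- robot.hand_in(): hands the job in; it is judged then, once.
The state is a dict: "time": time; "qpos": joint angles; "qvel": joint speeds; "joint_efforts": joint torques, N m; "tool_pos": TCP position; "tool_rot": TCP orientation; "contact_force": force on the tool from outside, world axes, zero at the start; "torque": the same for the moment, N m; "opening": finger opening in m; "grip_force": force on a finger pad.
Only numpy, scipy, OpenCV 4.12 (cv2) and the standard library are available. Lean on these libraries where they do the work, as an engineer would, in place of code of your own. Each camera call takes 0.05 s, during which the arm holds its last target. There are 200 camera calls.

TASK

Swing the mixer's carry handle right back until it clicks into its end stop and let go of it, then take the flask with the blue stopper by its neck off its cork ring and set it upright in the mixer's sprung ring cradle. The mixer runs only while the cradle is pressed: push the flask straight down, steadily and without ramming the glass, nearly to the bottom of the spring's travel, and finish still gripping the flask and holding it down. Leave the red-stoppered flask and everything else on the bench standing where it is.

Things in the scene. Friction and masses are not known exactly. Their poses are not given: they have to be found in the camera images.
- mixer: vortex mixer, grey and white box 160 mm deep (x) x 146 mm wide (y), flat top at 130 mm; stands firmly on suction feet and does not move in use. Origin: centre of its underside on the bench; z up, x axis points to its rear (the control panel with blue knob and red switch is on the -x side, which roughly faces the robot), so the handle folds towards +x
- handle (a joint): carry handle of the mixer, rad. 0 = upright, bar above the cradle, blocking it; grows as it swings to the mixer's rear (+x). Stays where left (about 1 N at the bar moves it). From 1.24 to 1.47 a spring detent resists (2 N at the bar) and it can stop half-way; past 1.48 it snaps to the end stop at 1.60 (bar level behind the mixer) and is kept there against 3 N; seated above 1.52
- handle_grip (a point): middle of the handle's bar: black round rubber grip, 18 mm diameter, 90 mm long, along the mixer's y. It runs on a circle of radius 135 mm about the hinge axis
- handle_hinge (a point): point on the handle's hinge axis midway between its two hinges, 112 mm above the bench on the mixer's vertical centre line; the axis runs along the mixer's y. The bar is at handle_hinge + 135 mm x (sin(joint) along mixer x, cos(joint) along z)
- cradle (a joint): downward travel of the sprung ring cradle, m: 0 = up, 0.012 = bottom stop. The push from above (flask's weight included) is about 5 N to start it, 11 N at 8 mm and 14 N at 12 mm; the mixer runs beyond 8 mm
- cradle_ring (a point): centre of the cradle's black rubber ring, in the plane of its middle, 176 mm above the bench when up, on the mixer's vertical centre line (x, y as the mixer's origin); z up. The ring is 10 mm thick, 42 mm inside and 62 mm outside diameter, open in the middle, and sinks with the travel. A flask seated in it has the centre of its bulb 27 mm above this point
- blue_flask_neck (a point): middle of the straight neck of the amber round flask with the BLUE stopper (the one to use): neck 25 mm diameter, straight from 20 mm below to 18 mm above this point, rim 29 mm wide above it, stopper 27 mm wide with its top 40 mm above it; bulb below 64 mm diameter, its centre 50 mm below this point, its bottom 82 mm below. z along the neck, upwards. Whole flask 122 mm tall, about 0.12 kg. It rests upright on its cork ring, and starts to one side or the other of the mixer
- blue_flask_bulb (a point): centre of the blue-stoppered flask's round bulb (64 mm diameter), 41 mm above the bench while it rests on the cork ring; z along the neck, upwards
- blue_cork: loose cork ring under the blue-stoppered flask, 92 mm outside diameter, 24 mm high; origin at the centre of its underside. It stays on the bench
- red_flask_bulb (a point): centre of the bulb of the other, like flask with a RED stopper, on the other side of the mixer (bystander)
- red_cork: cork ring under the red-stoppered flask, 92 mm diameter, 24 mm high; origin: centre of its underside (bystander)
- bottle_a: amber reagent bottle with black cap, 62 mm diameter, 140 mm tall; origin: centre of its underside (bystander)
- bottle_b: amber reagent bottle with white cap, 62 mm diameter, 140 mm tall; origin: centre of its underside (bystander)
- beaker: glass beaker, 68 mm diameter, 85 mm tall; origin: centre of its underside (bystander)
- wash_bottle: white wash bottle with red cap and bent spout, 68 mm diameter, 190 mm tall; origin: centre of its underside (bystander)
- tube_rack: white rack of capped tubes, 85 x 190 mm, 92 mm tall; origin: centre of its underside (bystander)
- timer: yellow bench timer lying flat, 60 x 70 x 18 mm; origin: centre of its underside (bystander)
Mind the look-alikes: they are no part of the job. What is shaped like the part that bears blue_flask_neck but purple is not meant.

How it is judged:
By the outcome, as a careful person would: the job done as asked, in the order asked, and still so for the second after the job is handed in, while the arm keeps its last pose, push and grip.
It also fails if it takes over 67 s, if anything falls off the work surface, if the arm or the gripper's body presses on something with over 40 N, if the wrist force passes 120 N, or if a joint passes its speed limit or range.

## Working session

There is one attempt and no reset: what is moved stays moved. The work goes in short steps, Python scripts to look and compute and a tool call to move; the robot and the scene stay as the last step left them, time stands still between calls to the robot, and variables do not carry over. Pictures are saved under pics/ and viewed, at most 10 in all, crops included, and the job is handed in when it is done.

Besides the shell and the picture viewer there is one more tool, called by a JSON object that holds its "op" and its "data", one argument or row to a line. carry_out: Moves the arm, as the interface text tells. Its arguments: {"type":"object","properties":{"deltas":{"type":"array","items":{"type":"array","items":{"type":"number"}}},"force":{"type":"number"}},"required":["deltas"]}

```bash
mkdir -p pics
python3 - <<'E'
from cell import robot,cams
import cv2,numpy as np
ims=[]
for n in("top","side"):
    c=cams.read_camera(n);np.savez(f"{n}0.npz",**c);cv2.imwrite(f"pics/{n}0.png",c["image"])
    print(n,c["fx"],c["cx"],c["cy"],c["world_to_cam"].round(3).tolist())
o=robot.observe();print({k:np.round(v,3).tolist() for k,v in o.items()},robot.nose_length)
E
```

```text
top 540.9933898913192 275.71097424538357 207.34215558809524 [[-0.016, -1.0, 0.004, 0.001], [0.975, -0.015, 0.222, -0.557], [-0.222, 0.007, 0.975, -1.861], [0.0, 0.0, 0.0, 1.0]]
side 504.4351780043389 282.05476898904914 204.91371673352324 [[0.867, -0.498, -0.012, -0.443], [0.3, 0.502, 0.811, -0.312], [-0.398, -0.707, 0.584, -1.415], [0.0, 0.0, 0.0, 1.0]]
{'time': 0.1, 'qpos': [1.031, 0.343, 1.525, -0.0, 1.275, -0.146], 'qvel': [0.002, -0.001, -0.001, 0.0, -0.002, 0.001], 'joint_efforts': [0.001, -43.201, -24.469, 0.072, 0.053, 0.0], 'tool_pos': [0.201, 0.484, 0.197], 'tool_rot': [-3.14, -0.0, 2.748], 'contact_force': [0.75, -0.509, 0.761], 'torque': [0.037, 0.039, -0.014], 'grip_force': 0.0, 'opening': 0.092} 0.008
```

View pics/top0.png

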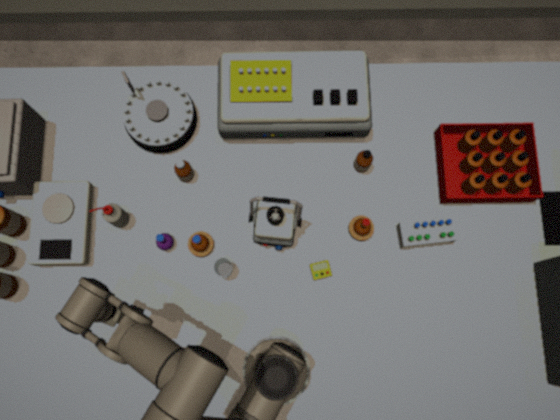

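View pics/side0.png

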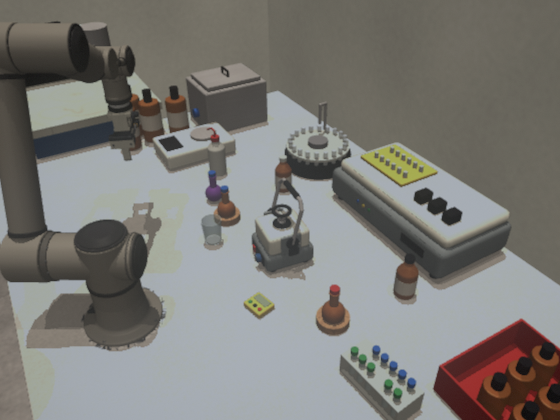

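The top view shows the mixer at about (275,220), the blue-stoppered amber flask on cork at (200,243), a purple flask at (165,241), the red one at (361,228) and the beaker at (225,267). The side view shows blue at (227,208), purple at (213,188) and red at (333,310), with the mixer at (282,235) and its handle bar near (290,188).

Blue-flask candidates in the top view are purple (165,241), amber with blue stopper (200,243) and amber with red stopper (361,228). I choose (200,243) and will check it in a close crop.

Run:
```python
import cv2,numpy as np
t=dict(np.load("top0.npz"));s=dict(np.load("side0.npz"));print(t.keys())
a=cv2.resize(t["image"][180:300,150:310],None,fx=5,fy=5,interpolation=cv2.INTER_CUBIC)
b=cv2.resize(s["image"][165:275,190:340],None,fx=5.3,fy=5.3,interpolation=cv2.INTER_CUBIC)
cv2.imwrite("pics/ct.png",a);cv2.imwrite("pics/cs.png",b)
```

```text
dict_keys(['image', 'depth', 'fx', 'fy', 'cx', 'cy', 'world_to_cam'])
```

View pics/ct.png

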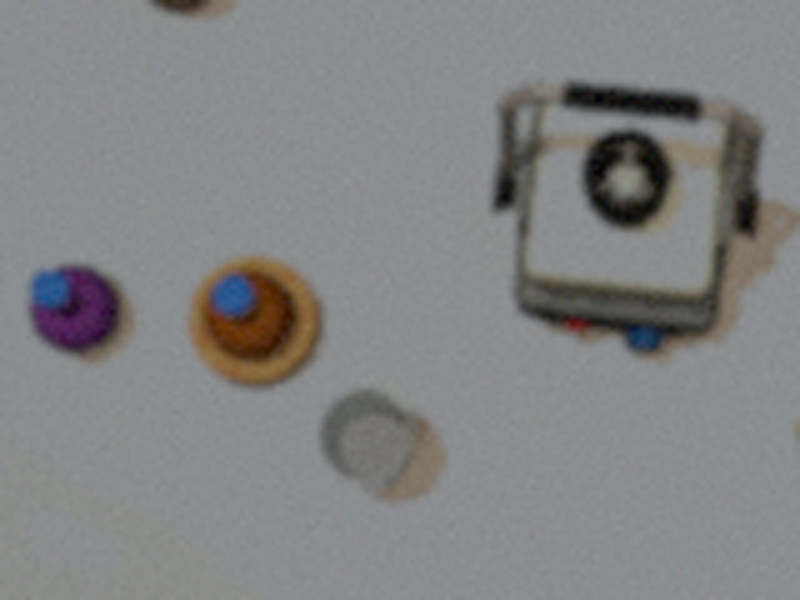

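View pics/cs.png

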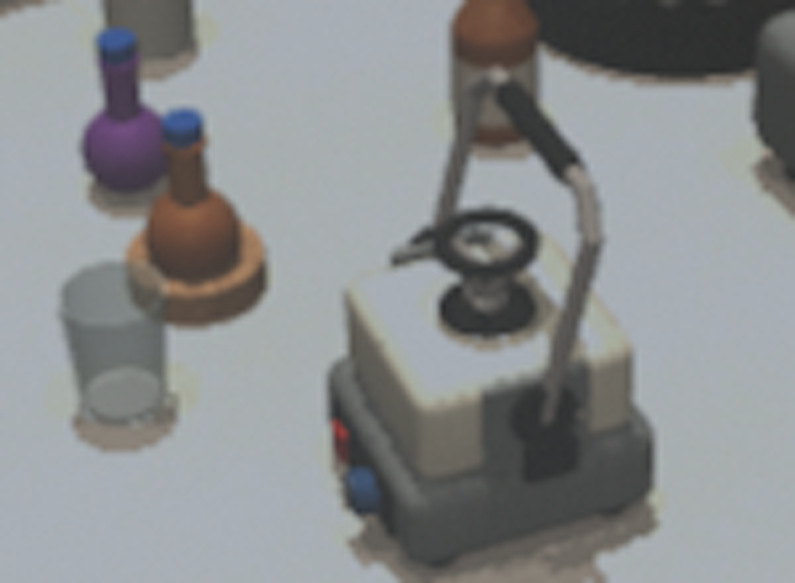

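The crops confirm the choice: the amber bulb on a cork ring with a blue stopper is at top crop (234,294), and the purple one beside it has no cork. The handle bar is tilted partly back, with its middle at top crop (632,101) and side crop (540,130). The cradle ring is at top crop (627,179).

```bash
cat > h.py <<'E'
import numpy as np,cv2
def ray(c,u,v):
    M=c["world_to_cam"];R=M[:3,:3];t=M[:3,3]
    d=R.T@np.array([(u-c["cx"])/c["fx"],-(v-c["cy"])/c["fy"],-1.]);return -R.T@t,d/np.linalg.norm(d)
def plane(c,u,v,z):
    o,d=ray(c,u,v);return o+d*(z-o[2])/d[2]
def tri(c1,p1,c2,p2):
    A=np.zeros((3,3));b=np.zeros(3);L=[]
    for c,p in((c1,p1),(c2,p2)):
        o,d=ray(c,*p);P=np.eye(3)-np.outer(d,d);A+=P;b+=P@o;L.append((o,P))
    x=np.linalg.solve(A,b);return x,[np.linalg.norm(P@(x-o))for o,P in L]
def cloud(c):
    v,u=np.indices(c["depth"].shape);d=c["depth"]
    p=np.stack([(u-c["cx"])/c["fx"]*d,-(v-c["cy"])/c["fy"]*d,-d],-1);M=c["world_to_cam"]
    p=(p-M[:3,3])@M[:3,:3];p[d==0]=np.nan;return p
def blob(c,hlo,hhi,box,smin=90,vmin=40):
    h=cv2.cvtColor(c["image"],cv2.COLOR_BGR2HSV);m=cv2.inRange(h,(hlo,smin,vmin),(hhi,255,255))
    x0,y0,x1,y1=box;k=np.zeros_like(m);k[y0:y1,x0:x1]=m[y0:y1,x0:x1]
    n,l,s,ce=cv2.connectedComponentsWithStats(k);i=1+np.argmax(s[1:,4]);return ce[i],s[i]
E
python3 - <<'E'
from h import *
t=dict(np.load("top0.npz"));s=dict(np.load("side0.npz"))
T=lambda x,y:((x+.5)/5-.5+150,(y+.5)/5-.5+180);S=lambda x,y:((x+.5)/5.3-.5+190,(y+.5)/5.3-.5+165)
f=lambda r:(np.round(r[0],4),np.round(r[1],4))
bt=blob(t,100,125,(185,228,210,252));bs=blob(s,100,125,(218,180,232,196));print(bt,bs)
print("stop",f(tri(t,bt[0],s,bs[0])),plane(t,*bt[0],.131),plane(s,*bs[0],.126))
print("cork",plane(t,*T(257,321),.015))
print("ring",f(tri(t,T(627,179),s,S(486,243))),plane(t,*T(627,179),.176),plane(s,*S(486,243),.176))
print("grip",f(tri(t,T(632,101),s,S(538,128))))
for a,b in(((565,95),(505,88)),((700,107),(574,168))):print("gend",f(tri(t,T(*a),s,S(*b))))
for n,c in(("t",t),("s",s)):
    p=cloud(c);g=c["image"].max(2);
    near=(np.hypot(p[...,0]-plane(t,*T(627,179),.176)[0],p[...,1]-plane(t,*T(627,179),.176)[1])<.2)
    m=near&(g<70)&(p[...,2]>.195);print(n,"gripcloud",m.sum(),np.nanmedian(p[m],0),np.nanmin(p[m],0) if m.any() else 0,np.nanmax(p[m],0) if m.any() else 0)
    m=near&(abs(p[...,2]-.131)<.006)&(g>110);q=p[m][:,:2].astype(np.float32);print("top",cv2.minAreaRect(q),len(q))
o=plane(t,*T(627,179),.176)
print("beaker",plane(t,*T(365,428),.085),"purple",plane(t,*T(51,290),.13))
E
```

```text
(array([196.06521739, 238.76086957]), array([193, 235,   7,   8,  46], dtype=int32)) (array([223.96428571, 187.78571429]), array([221, 186,   7,   5,  28], dtype=int32))
stop (array([0.4379, 0.2641, 0.1299]), array([0.0008, 0.0008])) [0.43694292 0.26412054 0.131     ] [0.44091985 0.26945419 0.126     ]
cork [0.43804339 0.26264246 0.015     ]
ring (array([ 0.5058, -0.0045,  0.1789]), array([0.0025, 0.0025])) [ 0.50403143 -0.00362559  0.176     ] [ 0.51025055 -0.00132328  0.176     ]
grip (array([ 0.5405, -0.0074,  0.2474]), array([0.0004, 0.0004]))
gend (array([0.5447, 0.0357, 0.2484]), array([0.0002, 0.0002]))
gend (array([ 0.5364, -0.0513,  0.2478]), array([0.0011, 0.0011]))
t gripcloud 117 [ 0.53892507 -0.00730633  0.24993444] [ 0.51311668 -0.08613511  0.19714487] [0.55123149 0.07485118 0.26064508]
top ((0.5014393329620361, 0.0020336881279945374), (0.13434089720249176, 0.12021021544933319), 82.80517578125) 754
s gripcloud 87 [ 0.53689171 -0.00808183  0.25148432] [ 0.52962764 -0.05054733  0.24145064] [0.54683076 0.0338527  0.25640062]
top ((0.5101544857025146, 0.0046799927949905396), (0.16264782845973969, 0.13326773047447205), 82.44080352783203) 754
beaker [0.35155904 0.17822734 0.085     ] purple [0.44297302 0.38690547 0.13      ]
```

{"op": "carry_out", "data": {
  "deltas": [
    [0,0,-2.5,0,0,-0.1,0],
    [0,0,-3,0,0,-0.1,0],
    [0,0,-3,0,0,-0.1,0],
    [-1,-1.3,-2,0,0,0,0],
    [-1.75,-2.3,0,0,0,0,0],
    [-1.75,-2.3,0,0,0,0,0],
    [-1.75,-2.3,0,0,0,0,0],
    [-1.75,-2.3,0,0,0,0,0]
  ],
  "force": 30
}}

```text
time: 0.77
tool_pos: [0.2715, 0.3715, 0.3027]
tool_rot: [-3.141, -0.0, 3.048]
contact_force: [1.0, 0.4, 0.8]
opening: 0.043
grip_force: 0.0
```

{"op": "carry_out", "data": {
  "deltas": [
    [-1.75,-2.3,0,0,0,0,0],
    [-1.75,-2.3,0,0,0,0,0],
    [-1.75,-2.3,0,0,0,0,0],
    [-1.75,-2.3,0,0,0,0,0],
    [-1.75,-2.3,0,0,0,0,0],
    [-1.75,-2.3,0,0,0,0,0],
    [-1.75,-2.3,0,0,0,0,0],
    [-1.75,-2.3,0,0,0,0,0]
  ]
}}

```text
time: 1.43
tool_pos: [0.3937, 0.1751, 0.3027]
tool_rot: [-3.142, -0.0, 3.048]
contact_force: [0.3, 0.2, -0.3]
opening: 0.0006
grip_force: 0.0
```

{"op": "carry_out", "data": {
  "deltas": [
    [-1.75,-2.4,0,0,0,0,0],
    [-1.75,-2.4,0,0,0,0,0],
    [-1.75,-2.4,0,0,0,0,0],
    [-1.75,-2.4,0,0,0,0,0],
    [-1.75,-2.4,0,0,0,0,0],
    [-1.75,-2.4,0,0,0,0,0],
    [-1.0,-1.6,0,0,0,0,0],
    [-0.5,-1,0,0,0,0,0]
  ]
}}

```text
time: 2.1
tool_pos: [0.4976, -0.006, 0.3021]
tool_rot: [-3.141, -0.001, 3.046]
contact_force: [0.1, -0.4, -1.1]
opening: 0.0011
grip_force: 0.0
```

Run:
```python
from cell import robot,cams
import cv2,numpy as np
c=cams.read_camera("wrist");np.savez("w1.npz",**c);cv2.imwrite("pics/w1.png",c["image"]);print(c["world_to_cam"].round(3).tolist(),c["fx"],robot.observe()["tool_pos"])
```

```text
[[0.095, 0.995, 0.0, -0.042], [-0.949, 0.09, -0.303, 0.543], [-0.302, 0.028, 0.953, -0.341], [0.0, 0.0, 0.0, 1.0]] 339.38537714978474 [ 0.49772245 -0.00677088  0.3020668 ]
```

View pics/w1.png

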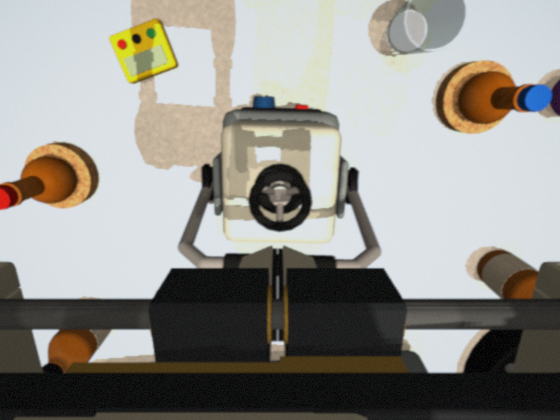

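The wrist view, with image up towards the robot, shows the ring at (280,198), the handle arms meeting behind the closed fingers at about (279,262), and the blue stopper at (536,97).

Run:
```python
from h import *
w=dict(np.load("w1.npz"));t=dict(np.load("top0.npz"));s=dict(np.load("side0.npz"))
h=w["image"].max(2);m=np.zeros_like(h);m[155:238,240:322]=(h[155:238,240:322]<75)*255
cs,_=cv2.findContours(m,cv2.RETR_EXTERNAL,cv2.CHAIN_APPROX_NONE);k=max(cs,key=cv2.contourArea);e=cv2.fitEllipse(k);print(e)
print("ring",plane(w,*e[0],.178))
# hinge black spots / top edges left,right of white top
for a,b in(((225,120),(224,232)),((331,120),(340,235))):
    A,B=plane(w,*a,.13),plane(w,*b,.13);print("edge",A,B,np.arctan2((B-A)[1],(B-A)[0]))
bw=blob(w,100,125,(505,80,555,112));print(bw);bt=blob(t,100,125,(185,228,210,252))
print("stop",plane(w,*bw[0],.126),tri(w,bw[0],t,bt[0]))
p=cloud(w);q=p[155:238,240:322][m[155:238,240:322]>0];print(np.nanmedian(q,0))
hc=cv2.cvtColor(w["image"],cv2.COLOR_BGR2HSV)
```

```text
((279.7252197265625, 197.8494110107422), (59.760765075683594, 65.57746124267578), 178.29833984375)
ring [ 0.50775198 -0.00401176  0.178     ]
edge [ 0.43342686 -0.0532659   0.13      ] [ 0.55615395 -0.07189335  0.13      ] -0.15062975738208298
edge [0.44375939 0.05524878 0.13      ] [0.57238123 0.05949231 0.13      ] 0.03298035365172037
(array([535.33149931,  97.60935351]), array([518,  85,  35,  27, 727], dtype=int32))
stop [0.44162746 0.26440943 0.126     ] (array([0.44000096, 0.2655149 , 0.12370286]), [np.float64(0.0018203689680390516), np.float64(0.0018203689680390234)])
[ 0.51130695 -0.0035908   0.17978019]
```

{"op": "carry_out", "data": {
  "deltas": [
    [0,0,1,0,0,0,0],
    [0,0,1.5,0,0,0,0],
    [0,0,1.5,0,0,0,0],
    [0,0,1,0,0,0,0],
    [0,0,0.6,0,0,0,0],
    [0,0,0,0,0,0,0],
    [0,0,0,0,0,0,0],
    [0,0,0,0,0,0,0]
  ]
}}

```text
time: 2.82
tool_pos: [0.4972, -0.0037, 0.2477]
tool_rot: [3.142, 0.001, 3.048]
contact_force: [-0.0, -0.6, -0.3]
opening: 0.0002
grip_force: 0.0
```

{"op": "carry_out", "data": {
  "deltas": [
    [-1.3,0,0,0,0,0,0],
    [-1.3,0,0,0,0,0,0],
    [-1.04,0,0.26,0,0,0,0],
    [-1.04,0,0.26,0,0,0,0],
    [-1.04,0,0.26,0,0,0,0],
    [-0.78,0,0.46,0,0,0,0],
    [-0.78,0,0.46,0,0,0,0],
    [-0.78,0,0.46,0,0,0,0]
  ]
}}

```text
time: 3.48
tool_pos: [0.5777, -0.0116, 0.2246]
tool_rot: [3.141, -0.001, 3.048]
contact_force: [0.4, -0.4, 0.4]
opening: 0.0006
grip_force: 0.0
```

{"op": "carry_out", "data": {
  "deltas": [
    [-1.05,0,0.85,0,0,0,0],
    [-1.05,0,0.85,0,0,0,0],
    [-0.93,0,1.03,0,0,0,0],
    [-0.93,0,1.03,0,0,0,0],
    [-0.51,0,0.8,0,0,0,0],
    [-0.51,0,0.8,0,0,0,0],
    [0,0,0,0,0,0,0],
    [0,0,0,0,0,0,0]
  ]
}}

```text
time: 4.15
tool_pos: [0.6265, -0.0162, 0.1711]
tool_rot: [3.141, -0.001, 3.048]
contact_force: [0.4, -0.7, -0.3]
opening: 0.0007
grip_force: 0.0
```

Run:
```python
from cell import robot,cams
import cv2,numpy as np
a=cams.read_camera("side")["image"][120:290,200:360];b=cams.read_camera("top")["image"][140:270,200:340]
a=cv2.resize(a,(400,425));b=cv2.resize(b,(400,371));b=cv2.copyMakeBorder(b,0,54,0,0,0);cv2.imwrite("pics/p1.png",np.hstack([a,b]))
```

```text
(no output)
```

View pics/p1.png

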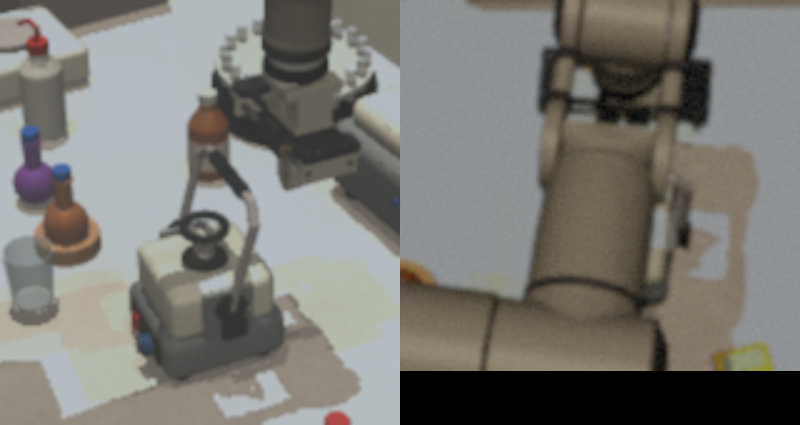

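The bar is still at p1 (232,172), almost where it started, and the gripper sits beyond it. I need to see where the tips really are.

Run:
```python
from cell import robot,cams
from h import *
o=robot.observe();print(o["tool_pos"],o["contact_force"])
for n in("side","wrist"):
    c=cams.read_camera(n);np.savez(n+"2.npz",**c)
    M=c["world_to_cam"]
    for P in(o["tool_pos"],np.array(o["tool_pos"])-[0,0,.008],[.54,-.0075,.2475]):
        q=M[:3,:3]@P+M[:3,3];print(n,c["cx"]+c["fx"]*q[0]/-q[2],c["cy"]-c["fy"]*q[1]/-q[2],-q[2])
a=cv2.resize(np.load("side2.npz")["image"][130:250,240:360],(560,560));cv2.imwrite("pics/p2.png",a[:,:560])
w=np.load("wrist2.npz")["image"];b=np.hstack([cv2.resize(a,(420,420)),cv2.resize(w,(380,285),interpolation=3) if 0 else cv2.copyMakeBorder(cv2.resize(w,(380,285)),0,135,0,0,0)]);cv2.imwrite("pics/p2.png",b)
```

```text
[ 0.62680247 -0.01612496  0.17233286] [-0.34665936 -0.50027143  0.7685924 ]
side 316.5556917320523 202.3460544975401 1.5525766360521898
side 316.4832577330649 204.45635898699052 1.5572519034890782
side 290.82108016231626 188.82131164304607 1.480198453838209
wrist 276.4611670412872 240.1672774134172 0.20316611069882312
wrist 276.4811605647416 234.97778130584797 0.2107841547739109
wrist 277.63351910054763 78.32395148645868 0.1049570734219409
```

View pics/p2.png

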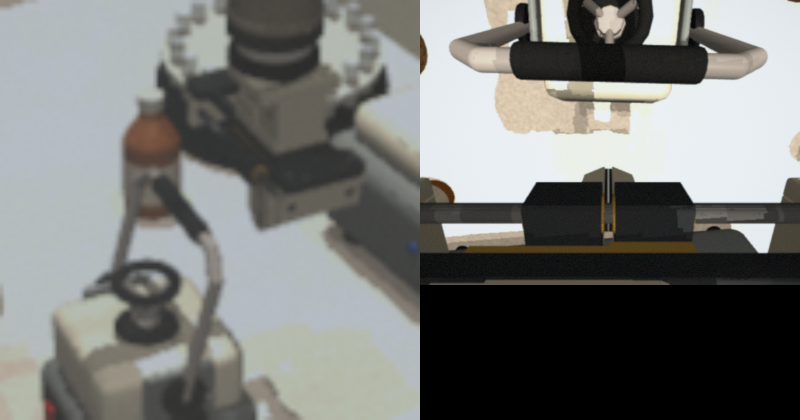

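The wrist part of p2 shows the bar at wrist pixel (277,91), untouched and on the robot's side of the fingers, so the tips passed over it. I'll re-measure the bar from the wrist and side views.

Run:
```python
from h import *
w=dict(np.load("wrist2.npz"));s=dict(np.load("side2.npz"));t=dict(np.load("top0.npz"))
W=lambda x,y:((x-420)/380*560,y/285*420)
S=lambda x,y:(x/3.5+240,y/3.5+130)
print("c",tri(w,W(609,62),s,S(182,206)))
print("c wt",tri(w,W(609,62),t,((632.5)/5-.5+150,(101.5)/5-.5+180)))
for a,b in(((514,60),(155,182)),((706,62),(208,235))):print(tri(w,W(*a),s,S(*b)))
p=cloud(w);g=w["image"].max(2);m=np.zeros(g.shape,bool);m[70:115,145:415]=g[70:115,145:415]<60
q=p[m];q=q[q[:,2]>.2];print(len(q),np.median(q,0),q.min(0),q.max(0))
r=np.where(m[:,277])[0];print(r.min(),r.max())
for x in(150,400):
  r=np.where(m[:,x])[0];print(r.min() if len(r) else 0,r.max() if len(r) else 0)
p=cloud(s);g=s["image"].max(2);q=p[(g<70)&(abs(p[...,0]-.54)<.03)&(abs(p[...,1])<.06)&(p[...,2]>.2)];print(len(q),np.median(q,0),q.min(0),q.max(0))
```

```text
c (array([ 0.54387747, -0.00760546,  0.24609551]), [np.float64(7.296371865602798e-05), np.float64(7.296371865602819e-05)])
c wt (array([ 0.54364089, -0.00742265,  0.23281321]), [np.float64(7.201916127561866e-05), np.float64(7.201916127561132e-05)])
(array([ 0.526337  , -0.02688648,  0.28977001]), [np.float64(0.016847892587035198), np.float64(0.01684789258703509)])
(array([0.56888948, 0.04015528, 0.1890632 ]), [np.float64(0.02727021704020543), np.float64(0.02727021704020559)])
12105 [ 0.54409612 -0.00733639  0.25114072] [ 0.53399547 -0.05048862  0.2455009 ] [0.55445454 0.03463779 0.25401198]
70 114
70 114
70 114
111 [ 0.53690373 -0.01800726  0.25227706] [ 0.51157589 -0.05991892  0.24150175] [0.56715205 0.03711206 0.57431322]
```

Run:
```python
from h import *
for n in("side2","wrist2"):
    c=dict(np.load(n+".npz"));p=cloud(c)
    m=(np.hypot(p[...,0]-.627,p[...,1]+.016)<.06)&(p[...,2]>.12)&(p[...,2]<.35)
    q=p[m];i=np.argsort(q[:,2])[:6];v,u=np.where(m);print(n,len(q),q[i].round(3).tolist(),u[i],v[i]);print(np.histogram(q[:,2],np.arange(.12,.36,.02)))
s=dict(np.load("side2.npz"));w=dict(np.load("wrist2.npz"))
a=cv2.resize(s["image"][160:225,280:360],(400,325),interpolation=2);b=cv2.resize(w["image"][220:400,140:420],(400,257));
cv2.circle(a,(int(36.5*5),int(44.5*5)),3,(0,0,255),1)
cv2.imwrite("pics/p3.png",np.hstack([a,cv2.copyMakeBorder(b,0,68,0,0,0)]))
```

```text
side2 642 [[0.573, -0.031, 0.127], [0.576, 0.01, 0.13], [0.57, -0.029, 0.131], [0.567, -0.022, 0.131], [0.57, -0.024, 0.131], [0.617, -0.01, 0.204]] [304 298 303 301 302 313] [222 214 221 220 220 194]
(array([  5,   0,   0,   0,  21,  46,  20,  21, 141, 164, 164]), array([0.12, 0.14, 0.16, 0.18, 0.2 , 0.22, 0.24, 0.26, 0.28, 0.3 , 0.32,
       0.34]))
wrist2 58611 [[0.582, 0.024, 0.12], [0.574, -0.044, 0.12], [0.581, 0.012, 0.12], [0.58, 0.005, 0.12], [0.575, -0.037, 0.12], [0.577, -0.025, 0.12]] [327 230 311 300 240 258] [147 145 147 147 145 146]
(array([  991,     0,     0,     0,   888,   749,   236,  3021, 27701,
       25025,     0]), array([0.12, 0.14, 0.16, 0.18, 0.2 , 0.22, 0.24, 0.26, 0.28, 0.3 , 0.32,
       0.34]))
```

View pics/p3.png

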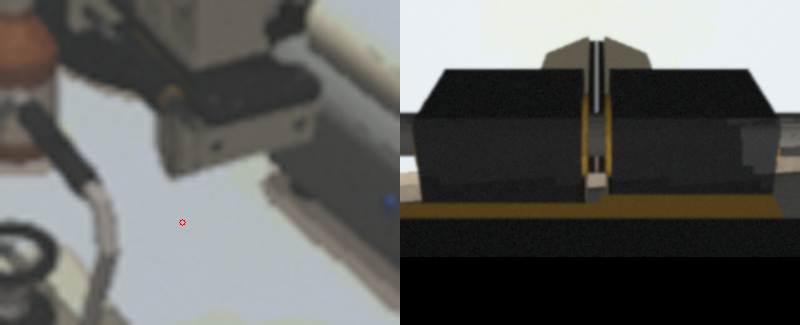

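p3 shows the fingertip block ending at (175,178), well above the projected nose at (182,222), so the real tips are about 35–40 mm higher than the stated nose. I'll check whether that was also true with the gripper open, in side0.

Run:
```python
from h import *
from cell import robot
c=dict(np.load("side0.npz"));p=cloud(c)
m=(np.hypot(p[...,0]-.201,p[...,1]-.484)<.09)&(p[...,2]>.05)&(p[...,2]<.5)
q=p[m];i=np.argsort(q[:,2])[:12];v,u=np.where(m);print(len(q),q[i].round(3).tolist(),u[i],v[i]);print(np.histogram(q[:,2],np.arange(.1,.46,.02)))
M=c["world_to_cam"]
for P in([.201,.484,.197],[.201,.484,.189]):
    r=M[:3,:3]@P+M[:3,3];print(c["cx"]+c["fx"]*r[0]/-r[2],c["cy"]-c["fy"]*r[1]/-r[2])
print([x for x in dir(robot) if x[0]!="_"],robot.nose_length)
```

```text
1689 [[0.19, 0.435, 0.232], [0.187, 0.435, 0.232], [0.23, 0.525, 0.234], [0.177, 0.433, 0.236], [0.192, 0.439, 0.236], [0.182, 0.437, 0.236], [0.19, 0.432, 0.236], [0.182, 0.429, 0.237], [0.171, 0.435, 0.237], [0.179, 0.43, 0.237], [0.174, 0.433, 0.237], [0.187, 0.43, 0.239]] [131 130 135 127 131 128 131 129 125 128 126 130] [159 159 144 159 157 158 158 159 159 159 159 158]
(array([  0,   0,   0,   0,   0,   0,  12,  39,  43,  52, 147, 214, 122,
        93, 203, 144, 143]), array([0.1 , 0.12, 0.14, 0.16, 0.18, 0.2 , 0.22, 0.24, 0.26, 0.28, 0.3 ,
       0.32, 0.34, 0.36, 0.38, 0.4 , 0.42, 0.44]))
131.9911635685445 160.5663246159466
132.4254905358231 162.58228903372168
['IKError', 'hand_in', 'nose_length', 'observe'] 0.008
```

Run:
```python
from h import *
from cell import robot
o=robot.observe();print(o["tool_pos"])
for n in("wrist2","side2"):
    p=cloud(dict(np.load(n+".npz")));v,u=np.indices(p.shape[:2])
    m=(np.hypot(p[...,0]-.627,p[...,1]+.016)<.06)&(p[...,2]>.18)&(p[...,2]<.23)
    q=p[m];print(n,len(q),np.percentile(q[:,2],[0,1,5,20,50]).round(4))
    q=p[m&(p[...,2]<np.percentile(q[:,2],15))];print(q.mean(0),q.min(0),q.max(0))
w=np.load("w1.npz");p=cloud(dict(w));m=(np.hypot(p[...,0]-.498,p[...,1]+.006)<.05)&(p[...,2]>.30)&(p[...,2]<.36);q=p[m];print(np.percentile(q[:,2],[0,1,5,20]),"tcp .302")
```

```text
[ 0.62686747 -0.01617877  0.17260054]
wrist2 1398 [0.2007 0.2021 0.2051 0.2107 0.2174]
[ 0.61757328 -0.01454132  0.20602139] [ 0.61587293 -0.02465147  0.2007233 ] [ 0.61953621 -0.00326241  0.20920795]
side2 45 [0.2035 0.2035 0.2061 0.2118 0.2207]
[ 0.61856298 -0.01282547  0.20657814] [ 0.61599838 -0.02082269  0.2035043 ] [ 0.62784502 -0.00284441  0.20997658]
[0.33012805 0.33179951 0.33470281 0.34042784] tcp .302
```

The tips are really 28 mm above the reported TCP, so the stated tool z is about 36 mm off, while x and y agree. I'll plan with tip z = reported z + 0.028 and grasp z = reported z + 0.047, then go back and redo the push.

{"op": "carry_out", "data": {
  "deltas": [
    [0,0,-2,0,0,0,0],
    [0,0,-3,0,0,0,0],
    [0,0,-3,0,0,0,0],
    [0,0,-1.5,0,0,0,0],
    [1.5,0,0,0,0,0,0],
    [3,0,0,0,0,0,0],
    [3,0,0,0,0,0,0],
    [3,0,0,0,0,0,0]
  ]
}}

```text
time: 5.02
tool_pos: [0.5208, -0.0062, 0.2671]
tool_rot: [3.142, 0.001, 3.048]
contact_force: [-0.9, 0.7, 1.0]
opening: 0.0005
grip_force: 0.0
```

{"op": "carry_out", "data": {
  "deltas": [
    [2,0,0,0,0,0,0],
    [0.5,0,0,0,0,0,0],
    [0,0,1,0,0,0,0],
    [0,0,1.5,0,0,0,0],
    [0,0,1.5,0,0,0,0],
    [0,0,1.5,0,0,0,0],
    [0,0,0.5,0,0,0,0],
    [0,0,0,0,0,0,0]
  ]
}}

```text
time: 5.68
tool_pos: [0.4972, -0.004, 0.2059]
tool_rot: [3.141, -0.002, 3.048]
contact_force: [0.3, -0.2, 0.3]
opening: 0.0005
grip_force: 0.0
```

{"op": "carry_out", "data": {
  "deltas": [
    [-1.3,0,0,0,0,0,0],
    [-1.3,0,0,0,0,0,0],
    [-1.04,0,0.1,0,0,0,0],
    [-1.04,0,0.1,0,0,0,0],
    [-1.04,0,0.1,0,0,0,0],
    [-0.78,0,0.44,0,0,0,0],
    [-0.78,0,0.44,0,0,0,0],
    [-0.78,0,0.44,0,0,0,0]
  ]
}}

```text
time: 6.35
tool_pos: [0.5784, -0.0117, 0.1906]
tool_rot: [-3.142, 0.001, 3.048]
contact_force: [-0.6, 0.3, 0.2]
opening: 0.0003
grip_force: 0.2
```

{"op": "carry_out", "data": {
  "deltas": [
    [-1.05,0,0.85,0,0,0,0],
    [-1.05,0,0.85,0,0,0,0],
    [-0.93,0,1.03,0,0,0,0],
    [-0.93,0,1.03,0,0,0,0],
    [-0.51,0,0.8,0,0,0,0],
    [-0.51,0,0.8,0,0,0,0],
    [0,0,0,0,0,0,0],
    [0,0,0,0,0,0,0]
  ]
}}

```text
time: 7.02
tool_pos: [0.6269, -0.0162, 0.1365]
tool_rot: [3.141, -0.001, 3.048]
contact_force: [0.1, -0.1, 0.2]
opening: 0.0002
grip_force: 0.0
```

Run:
```python
from cell import robot,cams
from h import *
print(robot.observe()["tool_pos"],robot.observe()["contact_force"])
for n in("side","wrist"):
    c=cams.read_camera(n);np.savez(n+"3.npz",**c);p=cloud(c);g=c["image"].max(2)
    m=(g<75)&(p[...,0]>.52)&(p[...,0]<.72)&(abs(p[...,1]+.012)<.045)&(p[...,2]>.1)&(p[...,2]<.26);q=p[m];print(n,len(q),np.nanmedian(q,0) if len(q) else"")
a=cv2.resize(np.load("side3.npz")["image"][140:280,220:360],(420,420));w=cv2.resize(np.load("wrist3.npz")["image"],(380,285));cv2.imwrite("pics/p4.png",np.hstack([a,cv2.copyMakeBorder(w,0,135,0,0,0)]))
```

```text
[ 0.62691879 -0.01616023  0.13645876] [ 0.06682703 -0.10583884  0.16257827]
side 244 [ 0.59460759 -0.02018587  0.24526029]
wrist 30836 [ 0.59479183 -0.01337216  0.25322617]
```

View pics/p4.png

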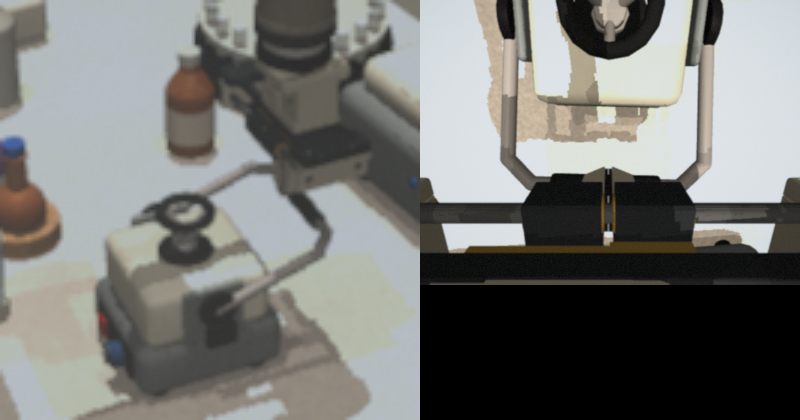

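p4 shows the handle swinging with the fingers, its bar now under the tips near (305,208) and behind the mixer. I'll carry on through the detent.

{"op": "carry_out", "data": {
  "deltas": [
    [-0.3,0,0.7,0,0,0,0],
    [-0.3,0,0.7,0,0,0,0],
    [-0.3,0,0.7,0,0,0,0],
    [-0.2,0,0.67,0,0,0,0],
    [-0.2,0,0.67,0,0,0,0],
    [-0.15,0,0.67,0,0,0,0],
    [0,0,0.3,0,0,0,0],
    [0,0,0,0,0,0,0]
  ]
}}

```text
time: 7.78
tool_pos: [0.6411, -0.0175, 0.0913]
tool_rot: [3.141, -0.002, 3.048]
contact_force: [0.1, -0.7, 0.1]
opening: 0.0005
grip_force: 0.0
```

{"op": "carry_out", "data": {
  "deltas": [
    [0,0,-2,0,0,0,0],
    [0,0,-3,0,0,0,0],
    [0,0,-3,0,0,0,0],
    [0,0,-3,0,0,0,0.3],
    [0,0,-3,0,0,0,0.7],
    [0,0,-1,0,0,0,1],
    [0,0,0,0,0,0,1],
    [0,0,0,0,0,0,1]
  ]
}}

```text
time: 8.45
tool_pos: [0.6414, -0.0176, 0.2423]
tool_rot: [3.141, -0.0, 3.048]
contact_force: [-0.8, 0.6, -0.3]
opening: 0.0291
grip_force: 0.0
```

Run:
```python
from cell import robot,cams
from h import *
o=robot.observe();print(o["tool_pos"],o["qpos"])
c=cams.read_camera("wrist");s=cams.read_camera("side");np.savez("wrist4.npz",**c);np.savez("side4.npz",**s)
for n,c in(("w",c),("s",s)):
    p=cloud(c);g=c["image"].max(2)
    m=(g<80)&(abs(p[...,0]-.63)<.06)&(abs(p[...,1]+.014)<.05)&(p[...,2]>.07)&(p[...,2]<.2);q=p[m];print(n,len(q),np.nanmedian(q,0) if len(q) else"",np.nanpercentile(q[:,2],95) if len(q) else"")
a=cv2.resize(s["image"][140:280,220:360],(420,420));w=cv2.resize(np.load("wrist4.npz")["image"],(380,285));cv2.imwrite("pics/p5.png",np.hstack([a,cv2.copyMakeBorder(w,0,135,0,0,0)]))
```

```text
[ 0.64144601 -0.01755079  0.24225173] [-1.46754617e-01  5.41130769e-01  1.08558916e+00  1.02496556e-04
  1.51497784e+00 -1.62376438e+00]
w 1495 [ 0.64307123 -0.02072659  0.1160348 ] 0.11782631109759838
s 84 [ 0.63863016 -0.0234983   0.11658435] 0.12159861794081493
```

View pics/p5.png

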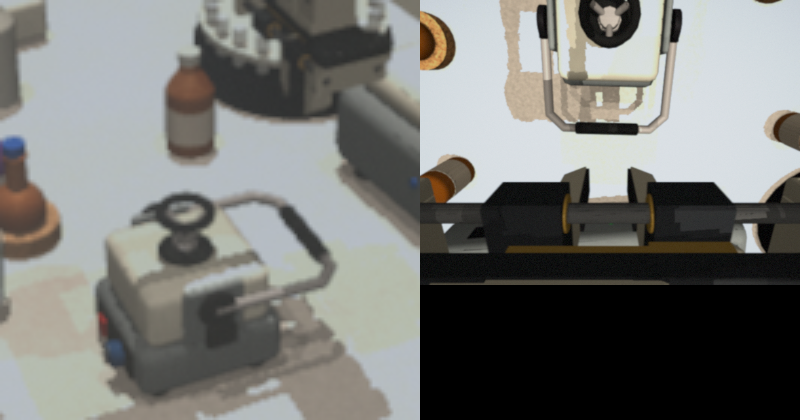

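p5 shows the handle folded back level behind the mixer: its bar is at wrist-part (607,128), top at z 0.117, so about 1.60 rad and seated, with nothing touching it. The fingers are open and clear. Next is the flask; I've used all my pictures, so I work from numbers from here.

{"op": "carry_out", "data": {
  "deltas": [
    [1.5,1.8,0,0,0,0,1],
    [2.3,2.6,0,0,0,0,1],
    [2.3,2.6,0,0,0,0,1],
    [2.3,2.6,0,0,0,0,1],
    [2.3,2.6,0,0,0,0,1],
    [2.3,2.6,0,0,0,0,1],
    [2.3,2.6,0,0,0,0,1],
    [1.2,1.4,0,0,0,0,1]
  ]
}}

```text
time: 9.22
tool_pos: [0.4917, 0.1874, 0.2411]
tool_rot: [-3.141, -0.004, 3.05]
contact_force: [0.1, 0.7, 0.3]
opening: 0.0893
grip_force: 0.0
```

```bash
cat > m.py <<'E'
from cell import robot,cams
from h import *
o=robot.observe();P=np.array(o["tool_pos"]);print(P.round(4),np.round(o["tool_rot"],3))
c=cams.read_camera("wrist");np.savez("wl.npz",**c);p=cloud(c)
hsv=cv2.cvtColor(c["image"],cv2.COLOR_BGR2HSV)
def near(m,x,y,r,zl,zh):return m&(np.hypot(p[...,0]-x,p[...,1]-y)<r)&(p[...,2]>zl)&(p[...,2]<zh)
b=near(cv2.inRange(hsv,(100,90,40),(125,255,255))>0,.439,.264,.05,.09,.16)
q=p[b];print("blue",len(q),q.mean(0).round(4),q.min(0).round(4),q.max(0).round(4))
v,u=np.where(b);print("ray stop",plane(c,u.mean(),v.mean(),.127).round(4))
am=near(cv2.inRange(hsv,(3,90,20),(25,255,255))>0,.439,.264,.03,.074,.115)
q=p[am];print("neck",len(q),q.mean(0).round(4),q.min(0).round(4),q.max(0).round(4))
E
python3 m.py
```

```text
[0.4917 0.1874 0.2411] [-3.141 -0.004  3.05 ]
blue 721 [0.4406 0.2647 0.1307] [0.4284 0.2519 0.1143] [0.4536 0.2779 0.1333]
ray stop [0.4409 0.2656 0.127 ]
neck 172 [0.4375 0.2553 0.0966] [0.4273 0.2506 0.0743] [0.4543 0.2672 0.115 ]
```

{"op": "carry_out", "data": {
  "deltas": [
    [1.2,1.5,0,0,0,0,1],
    [1.7,2.1,0,0,0,0,1],
    [1.7,2.1,0,0,0,0,1],
    [1.1,1.5,0,0,0,0,1],
    [0,0,1,0,0,0,1],
    [0,0,2,0,0,0,1],
    [0,0,2,0,0,0,1],
    [0,0,1,0,0,0,1]
  ]
}}

```text
time: 9.93
tool_pos: [0.4432, 0.2612, 0.1792]
tool_rot: [-3.139, -0.005, 3.048]
contact_force: [-0.2, 0.3, 0.0]
opening: 0.0918
grip_force: 0.0
```

```bash
python3 m.py
```

```text
[0.4432 0.2612 0.1792] [-3.139 -0.005  3.048]
blue 965 [0.4401 0.2647 0.1305] [0.4282 0.2526 0.1221] [0.454  0.2769 0.1326]
ray stop [0.4412 0.2647 0.127 ]
neck 322 [0.4316 0.2655 0.0983] [0.4272 0.2505 0.0742] [0.4437 0.2791 0.115 ]
```

{"op": "carry_out", "data": {
  "deltas": [
    [0.2,0.35,0,0,0,0,1],
    [0,0,1,0,0,0,1],
    [0,0,1.5,0,0,0,1],
    [0,0,1.5,0,0,0,1],
    [0,0,1,0,0,0,1],
    [0,0,0.5,0,0,0,1],
    [0,0,0,0,0,0,1],
    [0,0,0,0,0,0,1]
  ]
}}

```text
time: 10.65
tool_pos: [0.4437, 0.2659, 0.1282]
tool_rot: [3.141, 0.001, 3.048]
contact_force: [0.4, 0.5, -0.7]
opening: 0.0923
grip_force: 0.0
```

```bash
cat >> m.py <<'E'
# finger tip pixels: lowest grey points near tcp
for sy in(-1,1):
    m=(abs(p[...,0]-P[0])<.02)&((p[...,1]-P[1])*sy>.035)&((p[...,1]-P[1])*sy<.075)&(p[...,2]>P[2]+.015)&(p[...,2]<P[2]+.06)
    q=p[m];print("finger",sy,len(q),np.percentile(q[:,2],[0,2,10]).round(4) if len(q) else"",np.median(q,0) if len(q) else"",np.min(abs(q[:,1]-P[1])) if len(q) else "")
E
python3 m.py
```

```text
[0.4437 0.2659 0.1282] [3.141e+00 1.000e-03 3.048e+00]
blue 1546 [0.4396 0.2649 0.1302] [0.4281 0.2521 0.12  ] [0.4544 0.2772 0.1327]
ray stop [0.4409 0.2648 0.127 ]
neck 577 [0.4315 0.2659 0.0976] [0.4271 0.2506 0.074 ] [0.4455 0.2792 0.115 ]
finger -1 1694 [0.1564 0.1586 0.1625] [0.42995487 0.21925972 0.17548798] 0.043900824115552795
finger 1 1684 [0.1566 0.1585 0.1626] [0.4395843  0.31530983 0.17538404] 0.04511038081988045
```

{"op": "carry_out", "data": {
  "deltas": [
    [0.25,-0.1,0.7,0,0,0,1],
    [0,0,1.5,0,0,0,1],
    [0,0,1.7,0,0,0,1],
    [0,0,1.7,0,0,0,1],
    [0,0,1.3,0,0,0,1],
    [0,0,0.8,0,0,0,1],
    [0,0,0.4,0,0,0,1],
    [0,0,0,0,0,0,1]
  ]
}}

```text
time: 11.37
tool_pos: [0.4404, 0.2649, 0.0464]
tool_rot: [-3.141, -0.001, 3.048]
contact_force: [0.5, -0.2, -0.1]
opening: 0.0916
grip_force: 0.0
```

{"op": "carry_out", "data": {
  "deltas": [
    [0,0,0,0,0,0,0.7],
    [0,0,0,0,0,0,0.5],
    [0,0,0,0,0,0,0.4],
    [0,0,0,0,0,0,0.3],
    [0,0,0,0,0,0,0.2],
    [0,0,0,0,0,0,0.1],
    [0,0,0,0,0,0,0.1],
    [0,0,0,0,0,0,0.1]
  ],
  "force": 30
}}

```text
time: 12.03
tool_pos: [0.4407, 0.265, 0.0469]
tool_rot: [3.141, 0.0, 3.048]
contact_force: [-0.3, -0.5, -0.3]
opening: 0.0429
grip_force: 0.0
```

```bash
python3 m.py
```

```text
[0.4407 0.265  0.0469] [3.141 0.    3.048]
blue 2377 [0.4413 0.2646 0.13  ] [0.4167 0.2519 0.1175] [0.4535 0.2772 0.1588]
ray stop [0.4438 0.2644 0.127 ]
neck 2217 [0.4316 0.2656 0.0964] [0.4268 0.2364 0.074 ] [0.4486 0.2933 0.115 ]
finger -1 37 [0.0874 0.0875 0.0896] [0.42758484 0.22911248 0.09438687] 0.03505074295984917
finger 1 159 [0.0844 0.0861 0.0883] [0.43421983 0.30169037 0.09534975] 0.03500836826742376
```

{"op": "carry_out", "data": {
  "deltas": [
    [0,0,0,0,0,0,0.1],
    [0,0,0,0,0,0,0.1],
    [0,0,0,0,0,0,0.1],
    [0,0,0,0,0,0,0.1],
    [0,0,0,0,0,0,0],
    [0,0,0,0,0,0,0],
    [0,0,0,0,0,0,0],
    [0,0,0,0,0,0,0]
  ],
  "force": 35
}}

```text
time: 12.75
tool_pos: [0.4407, 0.2649, 0.0468]
tool_rot: [-3.142, -0.0, 3.048]
contact_force: [-0.4, -0.6, -0.9]
opening: 0.0268
grip_force: 35.0
```

{"op": "carry_out", "data": {
  "deltas": [
    [0,0,-0.5,0,0,0,0],
    [0,0,-1.2,0,0,0,0],
    [0,0,-2,0,0,0,0],
    [0,0,-3,0,0,0,0],
    [0,0,-3.5,0,0,0,0],
    [0,0,-3.5,0,0,0,0],
    [0,0,-3,0,0,0,0],
    [0,0,-2.6,0,0,0,0]
  ]
}}

```text
time: 13.42
tool_pos: [0.4407, 0.2651, 0.2427]
tool_rot: [3.14, 0.002, 3.048]
contact_force: [0.1, 1.2, -1.4]
opening: 0.027
grip_force: 35.0
```

```bash
cat > f.py <<'E'
from cell import robot,cams
from h import *
o=robot.observe();P=np.array(o["tool_pos"]);print(P.round(4),np.round(o["tool_rot"],3),o["opening"],o["grip_force"],np.round(o["contact_force"],1))
for n in("side","wrist","top"):
    c=cams.read_camera(n);np.savez(n+"l.npz",**c);p=cloud(c);hsv=cv2.cvtColor(c["image"],cv2.COLOR_BGR2HSV)
    d=np.hypot(p[...,0]-P[0],p[...,1]-P[1])<.045;z=p[...,2]-P[2]
    b=d&(z<.12)&(z>.03)&(cv2.inRange(hsv,(100,90,40),(125,255,255))>0)
    a=d&(z<.02)&(z>-.13)&(cv2.inRange(hsv,(3,90,20),(25,255,255))>0)
    for k,m in(("blue",b),("bulb",a)):
        q=p[m]
        if len(q)>3:print(n,k,len(q),(q.min(0)-P).round(4),(q.max(0)-P).round(4))
        if k=="bulb" and len(q)>20:
            A=np.c_[2*q,np.ones(len(q))];s=np.linalg.lstsq(A,(q**2).sum(1),rcond=None)[0];print("   sphere",(s[:3]-P).round(4),"abs",s[:3].round(4),"r",round(float(np.sqrt(s[3]+s[:3]@s[:3])),4))
    if n!="top":
        q=p[(np.hypot(p[...,0]-.441,p[...,1]-.265)<.05)&(p[...,2]>.018)&(p[...,2]<.03)];print(n,"cork",len(q),q.mean(0).round(4) if len(q) else "")
E
python3 f.py
```

```text
[0.4407 0.2651 0.2427] [3.140e+00 2.000e-03 3.048e+00] 0.027043188846299894 34.99996894039214 [ 0.1  1.2 -1.4]
side bulb 116 [-0.0304 -0.0357 -0.0006] [0.0184 0.0105 0.0199]
   sphere [-0.0043 -0.0077  0.0051] abs [0.4364 0.2574 0.2478] r 0.0224
side cork 259 [0.4453 0.2633 0.025 ]
wrist blue 2432 [-0.0232 -0.0142  0.0758] [0.0146 0.0147 0.1166]
wrist bulb 2857 [-0.0289 -0.0289 -0.0082] [0.0076 0.0308 0.02  ]
   sphere [ 0.0029  0.0009 -0.0008] abs [0.4436 0.266  0.2419] r 0.0316
wrist cork 2876 [0.4346 0.2657 0.0236]
top bulb 34 [-0.0311 -0.0169 -0.0051] [-0.0157  0.022   0.0199]
   sphere [-0.008  -0.0013  0.0054] abs [0.4327 0.2638 0.2481] r 0.0228
```

{"op": "carry_out", "data": {
  "deltas": [
    [-0.4,-1,0,0,0,0,0],
    [-0.7,-2,0,0,0,0,0],
    [-0.9,-2.5,0,0,0,0,0],
    [-0.9,-2.5,0,0,0,0,0],
    [-0.9,-2.5,0,0,0,0,0],
    [-0.9,-2.5,0,0,0,0,0],
    [-0.7,-2,0,0,0,0,0],
    [-0.4,-1,0,0,0,0,0]
  ]
}}

```text
time: 14.23
tool_pos: [0.4829, 0.0973, 0.238]
tool_rot: [-3.14, -0.004, 3.046]
contact_force: [-0.9, -0.1, -1.1]
opening: 0.0271
grip_force: 35.0
```

```bash
cat > r.py <<'E'
from cell import robot,cams
from h import *
import sys
print(np.round(robot.observe()["tool_pos"],4))
cc=[("w4",dict(np.load("wrist4.npz"))),("s4",dict(np.load("side4.npz"))),("w",cams.read_camera("wrist")),("t",cams.read_camera("top")),("s",cams.read_camera("side"))]
np.savez("wr.npz",**cc[2][1])
for n,c in cc:
    p=cloud(c);g=c["image"].max(2);m=((g<75)&(np.hypot(p[...,0]-.507,p[...,1]+.004)<.042)&(abs(p[...,2]-.178)<.012)).astype(np.uint8)
    m=cv2.morphologyEx(m,cv2.MORPH_CLOSE,np.ones((3,3)))
    k,_=cv2.findContours(m,cv2.RETR_EXTERNAL,cv2.CHAIN_APPROX_NONE)
    if not k:print(n,"none");continue
    k=max(k,key=cv2.contourArea)
    if len(k)<8:continue
    e=cv2.fitEllipse(cv2.convexHull(k));q=p[m>0];q=q[np.isfinite(q[:,0])];A=np.c_[2*q[:,:2],np.ones(len(q))]
    (x,y),r=cv2.minEnclosingCircle(np.array([plane(c,*a[0],.178)[:2] for a in k],np.float32))
    print(n,len(q),"ell",plane(c,*e[0],.178)[:2].round(4),np.round(e[1],1),"mec",round(x,4),round(y,4),round(r,4),"z",np.median(q[:,2]).round(4))
E
python3 r.py
```

```text
[0.4829 0.0973 0.238 ]
w4 2472 ell [ 0.5099 -0.0037] [ 90.4 104.8] mec 0.5119 -0.0038 0.0304 z 0.1805
s4 104 ell [ 0.5081 -0.004 ] [12.4 19. ] mec 0.508 -0.0048 0.0314 z 0.1809
w 1528 ell [ 0.5087 -0.0027] [66.8 76.4] mec 0.5097 -0.0029 0.0312 z 0.1804
t 75 ell [ 0.5065 -0.0046] [15.5 17.2] mec 0.5065 -0.0036 0.0295 z 0.1805
s 106 ell [ 0.5081 -0.0041] [12.4 19. ] mec 0.508 -0.0048 0.0314 z 0.1812
```

{"op": "carry_out", "data": {
  "deltas": [
    [-0.4,-1.2,-0.2,0,0,0,0],
    [-0.6,-1.8,0,0,0,0,0],
    [-0.75,-2.2,0,0,0,0,0],
    [-0.75,-2.2,0,0,0,0,0],
    [-0.55,-1.6,0,0,0,0,0],
    [-0.3,-0.86,0,0,0,0,0],
    [0,0,0,0,0,0,0],
    [0,0,0,0,0,0,0]
  ]
}}

```text
time: 15.05
tool_pos: [0.5073, -0.0, 0.2415]
tool_rot: [3.141, -0.001, 3.048]
contact_force: [-0.2, 0.4, -2.0]
opening: 0.027
grip_force: 35.0
```

```bash
python3 f.py | grep -v cork; python3 r.py
```

```text
[ 0.5073 -0.      0.2415] [ 3.141e+00 -1.000e-03  3.048e+00] 0.027044437244256245 34.99994441634044 [-0.2  0.4 -2. ]
side bulb 159 [-0.0303 -0.0317 -0.002 ] [0.022  0.0164 0.02  ]
   sphere [-0.0022 -0.0029  0.0013] abs [ 0.5051 -0.0029  0.2428] r 0.0269
wrist blue 2432 [-0.024  -0.0146  0.0711] [0.0135 0.0145 0.1128]
wrist bulb 4085 [-0.031  -0.0315 -0.1073] [0.0145 0.0302 0.02  ]
   sphere [ 0.008  -0.0006 -0.0194] abs [ 0.5153 -0.0006  0.2221] r 0.0443
top bulb 79 [-0.0358 -0.03   -0.1063] [-0.0104  0.0287  0.0198]
   sphere [ 0.001   0.0048 -0.03  ] abs [0.5083 0.0048 0.2115] r 0.0508
[5.073e-01 2.000e-04 2.418e-01]
w4 2472 ell [ 0.5099 -0.0037] [ 90.4 104.8] mec 0.5119 -0.0038 0.0304 z 0.1805
s4 104 ell [ 0.5081 -0.004 ] [12.4 19. ] mec 0.508 -0.0048 0.0314 z 0.1809
w 781 ell [ 0.5054 -0.0035] [62.9 73. ] mec 0.5017 -0.004 0.028 z 0.1804
t 34 ell [ 0.4918 -0.005 ] [ 8.2 15. ] mec 0.4931 -0.0051 0.0255 z 0.1821
s 113 ell [ 0.5086 -0.0025] [13.1 18.8] mec 0.5067 -0.0016 0.0334 z 0.1809
```

{"op": "carry_out", "data": {
  "deltas": [
    [0,-0.2,0,0,0,0,0],
    [0,-0.2,0.3,0,0,0,0],
    [0,0,0.6,0,0,0,0],
    [0,0,0.7,0,0,0,0],
    [0,0,0.6,0,0,0,0],
    [0,0,0.4,0,0,0,0],
    [0,0,0.2,0,0,0,0],
    [0,0,0,0,0,0,0]
  ],
  "force": 45
}}

```text
time: 16.02
tool_pos: [0.5069, -0.005, 0.2131]
tool_rot: [3.141, -0.001, 3.048]
contact_force: [0.1, 0.3, -1.6]
opening: 0.0264
grip_force: 45.0
```

Now I'll go down slowly, watching the force, which reads about -1.6 N before contact.

{"op": "carry_out", "data": {
  "deltas": [
    [0,0,0.1,0,0,0,0],
    [0,0,0.1,0,0,0,0],
    [0,0,0.1,0,0,0,0],
    [0,0,0.1,0,0,0,0],
    [0,0,0.1,0,0,0,0],
    [0,0,0.1,0,0,0,0],
    [0,0,0,0,0,0,0],
    [0,0,0,0,0,0,0]
  ]
}}

```text
time: 16.68
tool_pos: [0.5079, -0.0051, 0.2086]
tool_rot: [3.142, 0.002, 3.048]
contact_force: [0.8, -0.0, 5.9]
opening: 0.0268
grip_force: 45.0
```

{"op": "carry_out", "data": {
  "deltas": [
    [0,0,0.07,0,0,0,0],
    [0,0,0.07,0,0,0,0],
    [0,0,0.07,0,0,0,0],
    [0,0,0.07,0,0,0,0],
    [0,0,0.07,0,0,0,0],
    [0,0,0.05,0,0,0,0],
    [0,0,0,0,0,0,0],
    [0,0,0,0,0,0,0]
  ]
}}

```text
time: 17.35
tool_pos: [0.5083, -0.0051, 0.2051]
tool_rot: [3.142, 0.004, 3.048]
contact_force: [1.6, 0.3, 8.0]
opening: 0.0269
grip_force: 45.0
```

```bash
cat >> r.py <<'E'
    if n in"wts":
        m=(g<75)&(np.hypot(p[...,0]-.508,p[...,1]+.004)<.036)&(np.hypot(p[...,0]-.508,p[...,1]+.004)>.02)&(p[...,2]>.155)&(p[...,2]<.195);print("   ringtop",n,m.sum(),np.percentile(p[m][:,2],[25,50,75,90]).round(4))
E
python3 r.py | grep -A1 -E "^\[|ringtop"; python3 -c "
from cell import robot;import numpy as np;o=robot.observe();print({k:np.round(o[k],4) for k in('tool_pos','contact_force','torque','opening')})"
```

```text
[ 0.5083 -0.0051  0.2051]
w4 2472 ell [ 0.5099 -0.0037] [ 90.4 104.8] mec 0.5119 -0.0038 0.0304 z 0.1805
--
   ringtop w 278 [0.1718 0.1728 0.1737 0.1926]
s 82 ell [ 0.504 -0.011] [12.5 18.4] mec 0.5022 -0.0134 0.0285 z 0.176
   ringtop s 82 [0.1735 0.1763 0.1791 0.1882]
{'tool_pos': array([ 0.5084, -0.0051,  0.2052]), 'contact_force': array([1.6202, 0.0346, 7.6975]), 'torque': array([ 0.0683, -0.1517, -0.014 ]), 'opening': np.float64(0.0269)}
```

{"op": "carry_out", "data": {
  "deltas": [
    [0,0,0.06,0,0,0,0],
    [0,0,0.06,0,0,0,0],
    [0,0,0.06,0,0,0,0],
    [0,0,0.06,0,0,0,0],
    [0,0,0.06,0,0,0,0],
    [0,0,0.05,0,0,0,0],
    [0,0,0,0,0,0,0],
    [0,0,0,0,0,0,0]
  ]
}}

```text
time: 18.17
tool_pos: [0.5088, -0.0051, 0.2021]
tool_rot: [3.142, 0.005, 3.048]
contact_force: [1.5, 1.3, 11.0]
opening: 0.027
grip_force: 45.0
```

```bash
python3 r.py | grep -E "ringtop"; python3 f.py|grep -E "wrist blue|^\["; python3 -c "
from cell import robot;import numpy as np
for i in range(1):
 o=robot.observe();print({k:np.round(o[k],4) for k in('tool_pos','contact_force','torque','opening')})"
```

```text
ringtop w 327 [0.1691 0.1702 0.1718 0.1929]
   ringtop s 90 [0.1709 0.1736 0.1766 0.1884]
[ 0.5088 -0.0051  0.2021] [3.142 0.005 3.048] 0.0268674067059266 44.993928875774145 [1.9 0.6 9.6]
wrist blue 2424 [-0.0247 -0.0148  0.071 ] [0.0127 0.0143 0.1121]
{'tool_pos': array([ 0.5088, -0.0051,  0.2021]), 'contact_force': array([ 1.9271,  1.3629, 10.5869]), 'torque': array([ 0.0581, -0.229 ,  0.0062]), 'opening': np.float64(0.0267)}
```

{"op": "carry_out", "data": {
  "deltas": [
    [-0.05,0,0.04,0,0,0,0],
    [-0.05,0,0.04,0,0,0,0],
    [0,0,0.04,0,0,0,0],
    [0,0,0.03,0,0,0,0],
    [0,0,0,0,0,0,0],
    [0,0,0,0,0,0,0],
    [0,0,0,0,0,0,0],
    [0,0,0,0,0,0,0]
  ]
}}

```text
time: 19.13
tool_pos: [0.5099, -0.0052, 0.2008]
tool_rot: [3.142, 0.005, 3.048]
contact_force: [2.0, 0.8, 10.7]
opening: 0.0268
grip_force: 45.0
```

```bash
python3 r.py | grep -E "ringtop"; python3 f.py|grep -E "wrist blue|^\["; python3 -c "
from cell import robot,cams;import numpy as np
F=[]
for i in range(6):
 cams.read_camera('top');F.append(robot.observe()['contact_force'])
o=robot.observe();print(np.mean(F,0),{k:np.round(o[k],4) for k in('tool_pos','torque','opening')})"
```

```text
ringtop w 378 [0.1681 0.1692 0.1894 0.1931]
   ringtop s 91 [0.1693 0.1717 0.1742 0.1855]
[ 0.5099 -0.0052  0.2008] [3.142 0.005 3.048] 0.026704464817506726 44.995914129540324 [ 2.1  1.6 10.8]
wrist blue 2416 [-0.0249 -0.0147  0.0714] [0.013  0.0143 0.1119]
[ 1.51590968  0.80978295 10.91593584] {'tool_pos': array([ 0.5099, -0.0052,  0.2008]), 'torque': array([ 0.146 , -0.1402,  0.0371]), 'opening': np.float64(0.0264)}
```

{"op": "carry_out", "data": {
  "deltas": [
    [0,0,0.03,0,0,0,0],
    [0,0,0.03,0,0,0,0],
    [0,0,0.03,0,0,0,0],
    [0,0,0,0,0,0,0],
    [0,0,0,0,0,0,0],
    [0,0,0,0,0,0,0],
    [0,0,0,0,0,0,0],
    [0,0,0,0,0,0,0]
  ]
}}

```text
time: 20.4
tool_pos: [0.51, -0.0052, 0.2]
tool_rot: [3.142, 0.006, 3.048]
contact_force: [1.8, 0.5, 12.4]
opening: 0.0269
grip_force: 45.0
```

```bash
python3 r.py | grep -E "ringtop"; python3 -c "
from cell import robot,cams;import numpy as np
from h import *
F=[]
for i in range(8):
 c=cams.read_camera('side');F.append(robot.observe()['contact_force'])
o=robot.observe();print(np.mean(F,0),{k:np.round(o[k],4) for k in('time','tool_pos','opening','grip_force')})
p=cloud(c);g=c['image'].max(2)
q=p[(g<80)&(abs(p[...,0]-.64)<.05)&(abs(p[...,1]+.017)<.05)&(p[...,2]>.08)&(p[...,2]<.2)];print('bar',len(q),np.median(q,0))"
```

```text
ringtop w 401 [0.1676 0.1688 0.1899 0.1935]
   ringtop s 93 [0.1686 0.1716 0.1748 0.1853]
[ 1.68401852  0.90741947 11.78908958] {'time': np.float64(20.95), 'tool_pos': array([ 0.51  , -0.0052,  0.2   ]), 'opening': np.float64(0.0266), 'grip_force': np.float64(44.9963)}
bar 84 [ 0.6392909  -0.02367002  0.11602362]
```

```bash
python3 -c "
from cell import robot;print(robot.hand_in())"
```

```text
the job is handed in; nothing more can be done
None
```

I handed the job in after about 21 s, with the handle clicked into its end stop, the blue-stoppered flask upright in the cradle, and the gripper still holding it down at an estimated 10–11 mm of the 12 mm travel (judged from push force and ring height).

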